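# Test a gearbox spring on the lever tester

## Robot

A 6-joint arm with a two-finger parallel gripper is mounted at the origin on the work surface. World frame = base frame: x ahead of the robot, y to its left, z up, the work surface at z = 0. Lengths are in m, angles in rad, forces in N, time in s.
With the tool pointing down it reaches from about 0.275 to 0.825 m from the base axis. Payload 4.9 kg.
Tool frame: the origin (TCP) lies midway between the tips of the shut fingers; the grasp point (between the pads) lies 19 mm behind it (grip_point_offset is the distance from the TCP to the grasp point, in m); z points along the fingers, x is the direction in which the jaws open and shut, and the axes are right-handed (so a half turn about z gives the same grasp; the last joint's range is limited). The gripper opens to 85 mm and grips with 20 to 120 N. Pads are 22 mm wide; open, the fingers measure 114 mm over their backs; the gripper's body (76 mm by 85 mm) begins 54 mm behind the grasp point. The pads swing forward as they close: fully open they stand 13 mm farther back than shut.
Start: joints at [-1.434, 0.326, -0.193, 1.052, 0, 1.437], TCP at [0.147, -0.53, 0.231] pointing down, gripper open.
Joint ranges: [-2.65, 2.65], [-0.97, 1.79], [-1.3, 1.35], [-1.93, 2.1], [-1.47, 1.37], [-3.14, 3.14]. Speed limits (rad/s): [2.57, 2.57, 3.14, 3.14, 3.14, 3.14].

## Interface

Orientations are given as a rotation vector (axis times angle).
In Python, from cell import * gives the robot as it stands. Calls block until the motion is done:
- movep(position, orientation): joint-space move of the TCP to a pose.
- move_l(position, velocity=0.15, rot=None, until_force=None): straight line of the TCP; rot=None keeps the orientation; velocity is the mean speed in m/s. With until_force (N) it stops when the force on the tool has changed by that much, and returns True; else False.
- set_joints(angles): joint-space move.
- let_go() and grab(newtons=None): open the fingers fully, or close them until they stop; newtons is the grip in N (None keeps the last).
- sleep(seconds).
- ik(position, orientation): joint angles nearest the present ones, or None.
- get_state(): the state.
- grab_frame(name): name is "scene" or "side" or "wrist"; returns a dict with "img" (400x640x3 uint8, red, green, blue), "fx", "fy", "cx", "cy" (pixels), "cam_to_world" (4x4, takes a point from camera to world coordinates); the wrist camera has in their place "T_tool_cam" (4x4, takes a point from camera to tool coordinates, whose origin is the TCP and whose axes are the tool frame's). Camera axes: x right, y down, z forward; pixel columns grow to the right and rows downward; lengths in m; the calibration is good to about 2 mm. A picture is of the moment at which its call begins: read the wrist's pose just before it. There is no depth.
A pose or a line that the arm cannot do raises MotionError and nothing moves.
- sign_off(): hands the job in, once; it reports no verdict.
Trained networks look in the newest picture that a camera, given by its name, has taken for a name from the list of things; names that differ only in an ending like _2 or _b are one class to them, and where a whole thing is asked for, a point or a joint stands for the part that bears it (a point fixed in the world has none). Each returns a list of dicts, best first, with "score" (0 to 1); they miss things now and then, are a little off and sometimes report something else, mostly with a low value. They report only what shows in the picture. A call takes as long as a camera call. They do not tell look-alikes from the thing itself.
- spot_in(camera, name): "centre" ([column, row] in pixels, amid what is visible of it).
- silhouettes(camera, name): "mask" (400x640 bool, what is visible of it) and "centre" ([column, row] in pixels, amid what is visible of it).
- tip_of(camera, name): "centre" ([column, row] in pixels: a listed point, or the origin of a listed thing).
The state is a dict: "clock": time; "q": joint angles; "joint_velocities": joint speeds; "tau": joint torques, N m; "position": TCP position; "eef_rot": TCP orientation; "contact_force": force on the tool from outside, world axes, zero at the start; "wrist_torque": the same for the moment, N m; "finger_gap": opening from 0.0 (shut) to 1.0 (fully open).
Only numpy, scipy, OpenCV 4.12 (cv2) and the standard library are available. Lean on these libraries where they do the work, as an engineer would, in place of code of your own. Each camera call takes 0.05 s, during which the arm holds its last target.

## Task

Check the loose coil spring on the lever spring tester: stand it in the round seat on the tester's plate and let go of it, then swing the raised lever over onto it and press the lever's grip down until the lever just meets the stop screw. Hold it there for two seconds, resting only lightly on the screw so that the load needle can be read, then let go, leaving the spring standing in its seat and the lever risen off the screw. Leave the gearbox parts lying around alone.

Things in the scene. Friction and masses are not known exactly. Their poses are not given: they have to be found in the camera images.
- spring_mid (a point): Centre of the loose steel coil spring, half-way up; z along its axis, upright at the start. 60 mm tall when free, 29 mm across its foot disc, 28 mm over the coils, 90 to 140 g. The lowest 40 mm are stiff and may be gripped at any yaw; only the top 16 mm give, at 1.5 N/mm.
- tester: The tester, fixed on the bench. Origin: underside of its base, below the seat. Its x axis runs level from the lever's grip end to the hinge, y level across the base, z up. Grey base: x -155 to 115 mm, 110 mm wide, 20 mm thick. Two hinge cheeks, 108 mm high, stand at x 66 to 102 mm, |y| 23 to 37 mm.
- dial (a point): Centre of the load dial, which lies face up on a box 30 mm high at the tester's -y side (box: y -53 to -113 mm, x -35 to 35 mm). Its needle shows the load on the plate, 2.5 N per mark.
- seat (a point): Floor centre of the round seat on the steel plate, 34 mm above the bench; z up. A cup 36 mm across inside, 44 mm outside, rim 5 mm high: the spring's foot has 3.5 mm of play all round. The plate sinks 0.25 mm per newton of load.
- hinge (a point): On the lever's hinge axis, mid-way between the cheeks: 93 mm above the bench, 80 mm from the seat along the tester's x. Fixed; same axes as the tester. The hinge is stiff (0.12 N m) and damped: pushed some 25 degrees past upright towards the seat, the lever sinks slowly onto the spring and rests there until pressed.
- lever: The lever, origin on its hinge axis; its x points from grip to hinge (it reaches 203 mm along -x), y along the hinge. Steel bar 22 wide, 14 mm thick; black grip block at its end, 55 long, 36 wide, 18 mm thick. It starts leaning back, 100 to 110 degrees up from level. A round foot under it, 80 mm from the hinge and 12 mm below its middle line, bears on the spring.
- lever_grip (a point): Middle of the grip block's flat face that looks up when the lever is down: the place to press, 175 mm from the hinge axis, 10 mm above the lever's middle line. Lever's axes. When the screw is met the spring carries about 11 to 19 N, and holding it there takes about 3 to 7 N here.
- stop_pad (a point): Underside of the lever's stop pad, which meets the stop screw: 135 mm from the hinge axis, 12 mm below the lever's middle line. Lever's axes. The lever is about level (within 5 degrees) when it meets the screw.
- stop: The stop, a grey post under the lever, 55 mm from the seat towards the grip. Origin: its underside, 20 mm above the bench. On it a screw with a flat rubber tip, 14 mm across, that gives at 6 N/mm. Its top is set by hand 54 to 64 mm above this origin, unmeasured: feel for it (at the grip, pressing takes some 0.25 N/mm before it, about 3 N/mm on it). Touch it with 1 to 10 N; over 20 N spoils it.
- shaft: Bystander: standing gear shaft, 130 mm tall, 72 mm across, origin under its centre. Leave it alone.
- bearing: Bystander: bearing ring lying flat, 62 mm across, 16 mm high, origin under its centre. Leave it alone.
- gear: Bystander: gear lying flat, 94 mm across, 18 mm high with a hub of 32 mm, origin under its centre. Leave it alone.
Things that resemble listed ones, but are neither listed nor needed, are in the scene too. What is shaped like the part that bears spring_mid but green or red is not meant.

How it is judged:
On the way, in this order (a step that is already met when the one before it is completed fails the run):
1. the spring stands in the seat, let go (horizontal distance between spring_mid and seat below 0.0045 m and z of spring_mid in the frame of seat between 0.027 and 0.033 m and angle between spring_mid's own z axis and vertical below 0.08 rad and contact force between the fingers and spring below 0.1 N), for 0.2 s.
2. the lever is held lightly on the stop screw (1 to 10 N) for 1 s with the spring under it in the seat (horizontal distance between spring_mid and seat below 0.0045 m and z of spring_mid in the frame of seat between 0.027 and 0.033 m and angle between spring_mid's own z axis and vertical below 0.08 rad and contact force between lever and stop between 1 and 10 N and contact force between lever and spring above 4 N), for 1 s.
At the end, for the whole second after the job is handed in: The spring stands upright in the seat (axis within 4.5 mm of the seat's centre, tilt under 0.08 rad, foot within 3 mm of the seat's floor), at rest (under 20 mm/s), and the lever has risen off the stop screw (no contact over 0.2 N, grip face more than 90 mm above the tester's underside) (horizontal distance between spring_mid and seat below 0.0045 m and z of spring_mid in the frame of seat between 0.027 and 0.033 m and angle between spring_mid's own z axis and vertical below 0.08 rad and contact force between lever and stop below 0.2 N and linear speed of spring below 0.02 m/s and z of lever_grip in the frame of tester above 0.09 m); the robot touches nothing.
It fails at once if the stop screw is pressed with more than 20 N (contact force between lever and stop above 20 N).
It fails at once if the shaft is moved by more than 30 mm (distance of shaft from where it was at the start of the episode above 0.03 m).
It fails at once if the bearing is moved by more than 30 mm (distance of bearing from where it was at the start of the episode above 0.03 m).
It fails at once if the gear is moved by more than 30 mm (distance of gear from where it was at the start of the episode above 0.03 m).
It also fails if it takes over 72 s, if anything falls off the work surface, if the arm or the gripper's body presses on something with over 40 N, if the wrist force passes 120 N, or if a joint passes its speed limit or range.

## Working session

There is one attempt and no reset: what is moved stays moved. The work goes in short steps, each a Python script; the robot and the scene stay as the last script left them, time stands still between calls to the robot, and variables do not carry over. Pictures are saved under pics/ and viewed, and the job is handed in when it is done.

```bash
ls; mkdir -p pics
cat > h.py <<'E'
from cell import *
import numpy as np, cv2
def save(n,im): cv2.imwrite('pics/'+n+'.png',cv2.cvtColor(im,cv2.COLOR_RGB2BGR))
def ray(f,px):
    T=np.array(f['cam_to_world']);d=T[:3,:3]@np.array([(px[0]-f['cx'])/f['fx'],(px[1]-f['cy'])/f['fy'],1.])
    return T[:3,3],d/np.linalg.norm(d)
def atz(f,px,z):
    o,d=ray(f,px);return o+d*(z-o[2])/d[2]
def tri(rs):
    A=np.zeros((3,3));b=np.zeros(3)
    for o,d in rs:
        P=np.eye(3)-np.outer(d,d);A+=P;b+=P@o
    p=np.linalg.solve(A,b)
    return p,[float(np.linalg.norm((np.eye(3)-np.outer(d,d))@(p-o))) for o,d in rs]
E
python3 - <<'E'
from h import *
print(get_state()['clock'])
for c in ['scene','side','wrist']:
    f=grab_frame(c); save(c+'0',f['img'])
    if 'cam_to_world' in f: print(c,np.round(f['cam_to_world'],3).tolist(),f['fx'],f['cx'],f['cy'])
    for n in ['spring_mid','dial','seat','hinge','lever_grip','stop_pad','shaft','bearing','gear','stop','tester']:
        print(c,n,[(np.round(d['centre'],1).tolist(),round(float(d['score']),2)) for d in tip_of(c,n)][:4])
print(get_state()['clock'])
E
```

```text
pics
0.0
scene [[0.666, 0.503, -0.551, 1.124], [0.746, -0.428, 0.511, -0.575], [0.021, -0.751, -0.66, 0.776], [0.0, 0.0, 0.0, 1.0]] 376.01057309680203 322.0550472425635 203.39640115387155
scene spring_mid [([209.3, 275.7], 0.73), ([234.7, 252.6], 0.6), ([236.1, 276.1], 0.59), ([258.7, 243.8], 0.59)]
scene dial [([357.3, 220.8], 0.74)]
scene seat [([333.6, 208.9], 0.76)]
scene hinge [([346.6, 181.2], 0.63), ([357.8, 122.2], 0.21)]
scene lever_grip [([358.0, 118.2], 0.72)]
scene stop_pad [([354.8, 138.0], 0.95), ([234.2, 252.1], 0.5), ([355.6, 220.4], 0.45)]
scene shaft [([283.0, 294.2], 0.88), ([333.7, 210.1], 0.73)]
scene bearing [([178.7, 301.0], 0.8)]
scene gear [([383.8, 154.2], 0.89), ([355.5, 136.7], 0.74)]
scene stop [([327.0, 226.7], 0.45)]
scene tester [([332.1, 216.5], 0.57)]
side [[-0.998, -0.011, 0.054, 0.461], [-0.051, 0.556, -0.83, 1.102], [-0.02, -0.831, -0.556, 0.845], [0.0, 0.0, 0.0, 1.0]] 463.0438337654979 318.2719791168312 196.02150960660023
side spring_mid [([313.2, 158.9], 0.63), ([331.4, 166.3], 0.48), ([328.5, 159.2], 0.43)]
side dial [([282.7, 222.4], 0.91), ([326.3, 177.3], 0.7)]
side seat [([312.2, 216.8], 0.48)]
side hinge [([317.6, 215.1], 0.74), ([306.0, 210.0], 0.73), ([320.9, 215.2], 0.58)]
side lever_grip [([329.5, 176.1], 0.58)]
side stop_pad [([323.2, 179.2], 0.61), ([319.9, 215.3], 0.25)]
side shaft [([284.7, 178.5], 0.75)]
side bearing [([367.8, 332.8], 0.66), ([323.6, 153.2], 0.41)]
side gear [([367.7, 335.0], 0.8)]
side stop [([308.7, 211.3], 0.64)]
side tester [([312.8, 225.9], 0.73)]
wrist spring_mid []
wrist dial []
wrist seat []
wrist hinge []
wrist lever_grip []
wrist stop_pad []
wrist shaft []
wrist bearing []
wrist gear []
wrist stop []
wrist tester []
1.8
```

View pics/scene0.png

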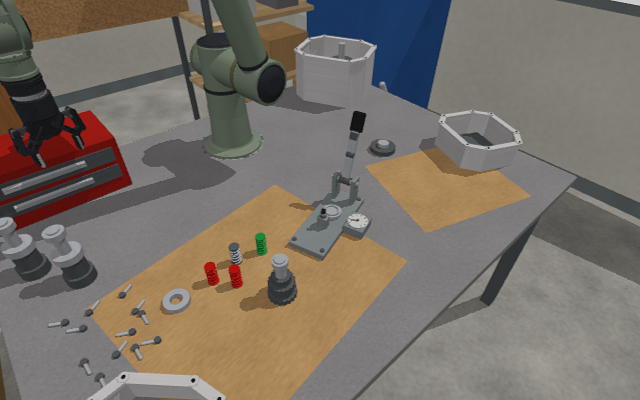

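View pics/side0.png

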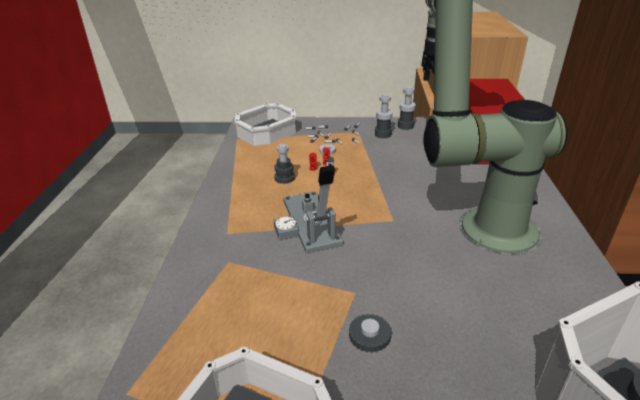

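Run:
```python
import cv2
a=cv2.imread('pics/scene0.png');cv2.imwrite('pics/scene0c.png',cv2.resize(a[90:320,150:420],None,fx=2.6,fy=2.6,interpolation=cv2.INTER_CUBIC))
a=cv2.imread('pics/side0.png');cv2.imwrite('pics/side0c.png',cv2.resize(a[120:270,240:380],None,fx=4,fy=4,interpolation=cv2.INTER_CUBIC))
```

```text
(no output)
```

View pics/scene0c.png

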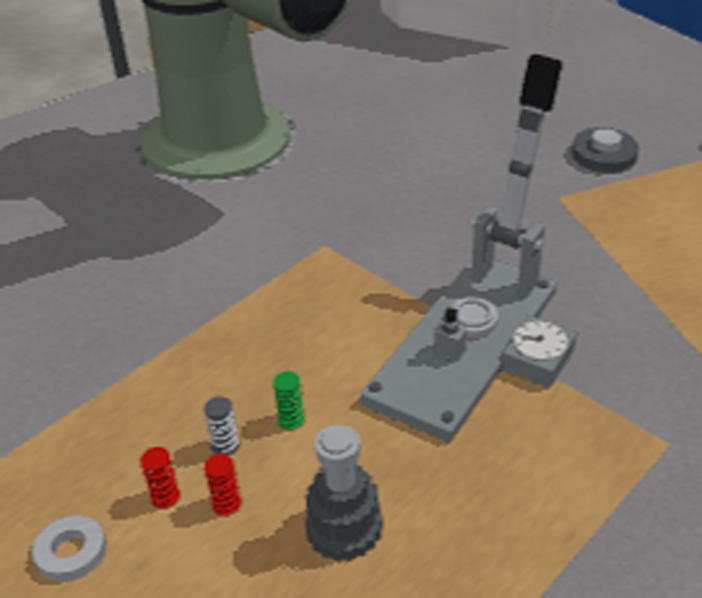

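View pics/side0c.png

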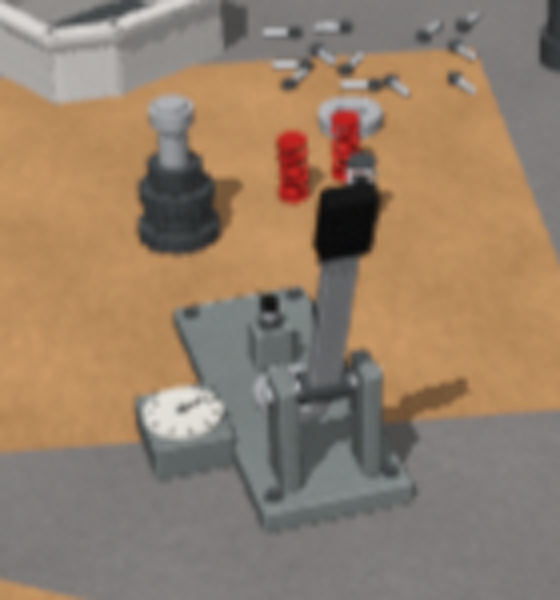

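Candidates for the spring in the scene view are steel (235,253), red (211,273), red (236,276) and green (260,244). I choose the steel one at (235,253). It shows at about (330,162) in the side view, half hidden by the lever.

Run:
```python
from h import *
from scipy.optimize import least_squares
f=grab_frame('scene'); 
for z,px,n in [(.03,(235,253),'spring'),(.034,(333,209.5),'seat'),(.03,(357.3,220.8),'dial'),(.093,(346,180.5),'hinge'),(0,(283,294),'shaft'),(0,(177,301),'bearing'),(.03,(211,273.5),'red1'),(.03,(235.7,276.1),'red2'),(.03,(260.5,244),'green')]:
    print(n,np.round(atz(f,px,z),3))
g=grab_frame('side')
print('side seat',[(n,np.round(atz(g,p,z),3)) for n,p,z in [('dial',(285,223),.03),('shaft',(284.7,180),0),('gear',(370,335),.01),('hinge',(318.5,216),.093),('spring',(330,163),.04)]])
print('grip',tri([ray(f,(358,118)),ray(g,(328,176))]))
# corner of base top in scene (crop/2.6+off): 
for p in [(448,435),(365,395),(554,285)]:
    q=(p[0]/2.6+150,p[1]/2.6+90);print(q,np.round(atz(f,q,.02),3))
print(get_state())
T=grab_frame('wrist');print(np.round(T['T_tool_cam'],3),T['fx'],T['cx'],T['cy'])
```

```text
spring [ 0.5  -0.3   0.03]
seat [0.546 0.006 0.034]
dial [0.623 0.029 0.03 ]
hinge [0.523 0.076 0.093]
shaft [ 0.665 -0.271  0.   ]
bearing [ 0.515 -0.474  0.   ]
red1 [ 0.519 -0.38   0.03 ]
red2 [ 0.565 -0.338  0.03 ]
green [ 0.517 -0.232  0.03 ]
side seat [('dial', array([0.63, 0.03, 0.03])), ('shaft', array([ 0.664, -0.256,  0.   ])), ('gear', array([0.398, 0.411, 0.01 ])), ('hinge', array([0.528, 0.079, 0.093])), ('spring', array([ 0.508, -0.307,  0.04 ]))]
grip (array([0.49509656, 0.14001863, 0.26181048]), [0.0038678728832427563, 0.003867872883242699])
(322.30769230769226, 257.30769230769226) [ 0.653 -0.132  0.02 ]
(290.38461538461536, 241.9230769230769) [ 0.556 -0.161  0.02 ]
(363.0769230769231, 199.6153846153846) [0.562 0.119 0.02 ]
{'clock': 1.9, 'q': array([-1.43424284e+00,  3.26231672e-01, -1.92562967e-01,  1.05198306e+00,
       -1.07434650e-05,  1.43661892e+00]), 'joint_velocities': array([-0.00061046, -0.00022132,  0.00099246,  0.00205482, -0.00066254,
        0.00040432]), 'tau': array([ 2.74662116e-04, -4.43322051e+01,  2.62750643e+01,  1.25251085e-03,
       -7.68113637e-05, -4.23168146e-06]), 'position': array([ 0.14711525, -0.53000288,  0.23127766]), 'eef_rot': array([ 2.50089227e+00, -1.90131844e+00,  8.79203523e-06]), 'contact_force': array([-0.29437033,  0.73756631,  0.31007557]), 'wrist_torque': array([-0.01589311,  0.00185754,  0.02148117]), 'finger_gap': 1.0028798296700216}
[[ 1.     0.001 -0.     0.001]
 [-0.001  0.957  0.29  -0.073]
 [ 0.001 -0.29   0.957 -0.142]
 [ 0.     0.     0.     1.   ]] 359.9761561958358 323.4634831391136 195.27664993963364
```

View pics/wrist0.png

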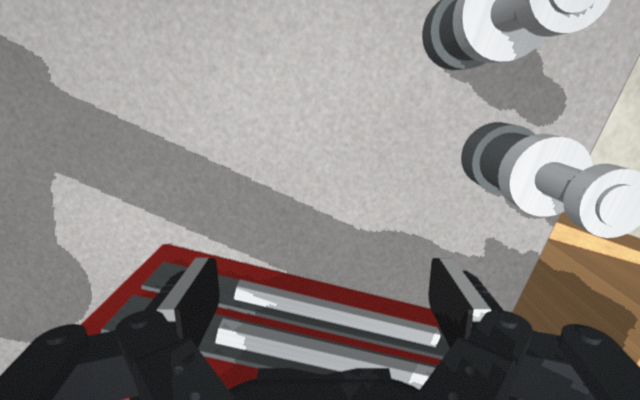

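```bash
cat >> h.py <<'E'
from scipy.spatial.transform import Rotation as R
def down(yaw):  # tool x = tester y; tester x at yaw
    ex=np.array([np.cos(yaw),np.sin(yaw),0]);ey=np.array([-ex[1],ex[0],0])
    return R.from_matrix(np.c_[ey,ex,[0,0,-1]]).as_rotvec()
def wgrab():
    s=get_state();f=grab_frame('wrist')
    T=np.eye(4);T[:3,:3]=R.from_rotvec(s['eef_rot']).as_matrix();T[:3,3]=s['position']
    f['cam_to_world']=T@np.array(f['T_tool_cam']);return f
YAW=np.arctan2(.958,-.286)
E
python3 - <<'E'
from h import *
ex=np.array([-.286,.958,0])
def look(nm,names):
    f=wgrab();save(nm,f['img'])
    for n,z in names:
        print(nm,n,[(np.round(d['centre'],1).tolist(),round(float(d['score']),2),np.round(atz(f,d['centre'],z),4).tolist()) for d in tip_of('wrist',n)][:4])
for P in [np.array([.5,-.3,.16])]:
    print(ik(P,down(YAW)),ik([.5,-.3,.008],down(YAW)),ik([.546,.006,.045],down(YAW)))
    movep(P,down(YAW));print(get_state()['clock']);look('w_spring',[('spring_mid',.03)])
P=np.array([.546,.006,.2])-.03*ex
movep(P,down(YAW));print(get_state()['clock']);look('w_seat',[('seat',.034),('dial',.03),('hinge',.093),('stop',.02)])
print(get_state()['clock'])
E
```

```text
[-0.66698005  0.44130268 -0.21025308  0.91924057  0.         -2.52789192] [-0.66698005  0.61976816 -0.35959984  0.59142833  0.         -2.52789192] [-0.12421336  0.51476035 -0.43639309  0.61964289  0.         -1.98512523]
5.2583
w_spring spring_mid [([274.8, 254.4], 0.97, [0.5215, -0.2322, 0.03]), ([323.8, 73.8], 0.95, [0.5233, -0.3804, 0.03]), ([319.6, 181.4], 0.73, [0.5036, -0.3031, 0.03]), ([252.8, 109.4], 0.72, [0.5663, -0.3416, 0.03])]
6.4583
w_seat seat [([320.5, 199.3], 0.64, [0.5505, -0.0018, 0.034])]
w_seat dial [([234.2, 205.5], 0.67, [0.6241, 0.0276, 0.03])]
w_seat hinge [([326.8, 316.0], 0.95, [0.5225, 0.0732, 0.093]), ([233.4, 204.3], 0.74, [0.615, 0.002, 0.093])]
w_seat stop [([316.8, 137.0], 0.74, [0.569, -0.0525, 0.02])]
6.7083
```

View pics/w_spring.png

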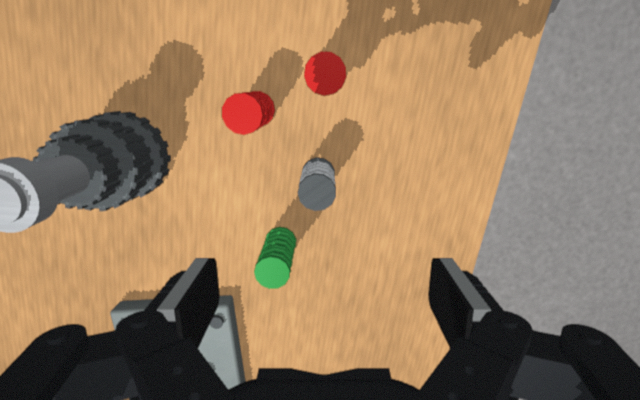

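View pics/w_seat.png

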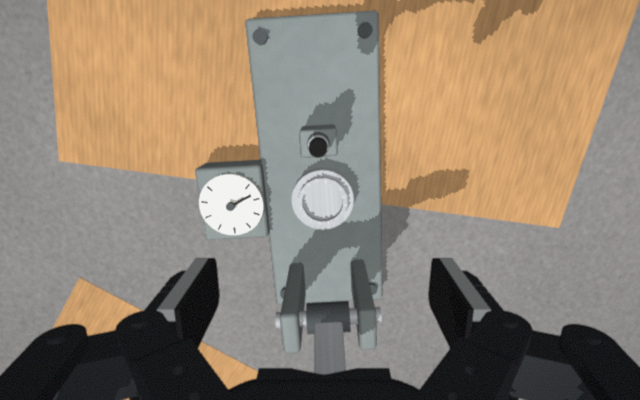

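Run:
```python
from h import *
f=wgrab()
im=f['img'];g=cv2.cvtColor(im,cv2.COLOR_RGB2GRAY)
c=im[160:240,280:366];save('seatc',cv2.resize(c,None,fx=7,fy=7,interpolation=cv2.INTER_CUBIC))
for n,p,z in [('cA',(247,20),.02),('cB',(378,12),.02),('bB',(382,300),.02),('h1',(278,317),.093),('h2',(380,316),.093),('seat',(323,199),.036),('screw',(318,146),.079),('holeA',(261,36),.02),('holeB',(365,31),.02)]:
    print(n,np.round(atz(f,p,z),4))
A=atz(f,(247,20),.02);B=atz(f,(378,12),.02);print(np.linalg.norm(A-B),np.arctan2(*(A-B)[1::-1])) 
print(YAW)
```

```text
cA [ 0.6499 -0.1276  0.02  ]
cB [ 0.5495 -0.1635  0.02  ]
bB [0.4582 0.0882 0.02  ]
h1 [0.5599 0.0851 0.093 ]
h2 [0.4814 0.0608 0.093 ]
seat [ 0.5485 -0.0036  0.036 ]
screw [ 0.5674 -0.0546  0.079 ]
holeA [ 0.6361 -0.1192  0.02  ]
holeB [ 0.5552 -0.1472  0.02  ]
0.10656654173329294 0.34410326955391585
1.8609118689634263
```

View pics/seatc.png

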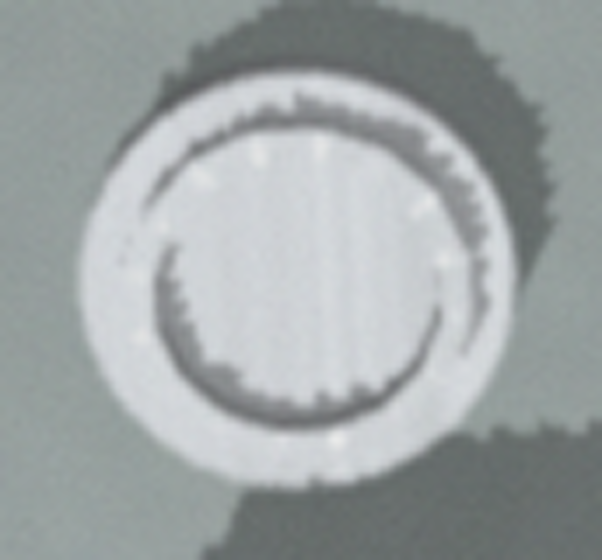

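```bash
sed -i 's/^YAW=.*/YAW=np.pi\/2+.345/' h.py
python3 - <<'E'
from h import *
f=wgrab();print(np.round(atz(f,(322.4,199.7),.038),4))
s=grab_frame('scene');save('scene1',s['img']);print(np.round(atz(s,(331.5,211.5),.038),4))
movep([.549,-.003,.168],down(YAW))
f=wgrab();save('w_seat2',f['img']);print(get_state()['clock'])
im=f['img'];save('seatc2',im[100:300,200:440].repeat(3,0).repeat(3,1))
print([(d['centre'],d['score'],np.round(atz(f,d['centre'],.034),4)) for d in tip_of('wrist','seat')])
E
```

```text
[ 0.549  -0.0032  0.038 ]
[ 0.5524 -0.0066  0.038 ]
7.1833
[([320.6, 184.6], 0.74, array([ 0.5489, -0.0024,  0.034 ]))]
```

View pics/seatc2.png

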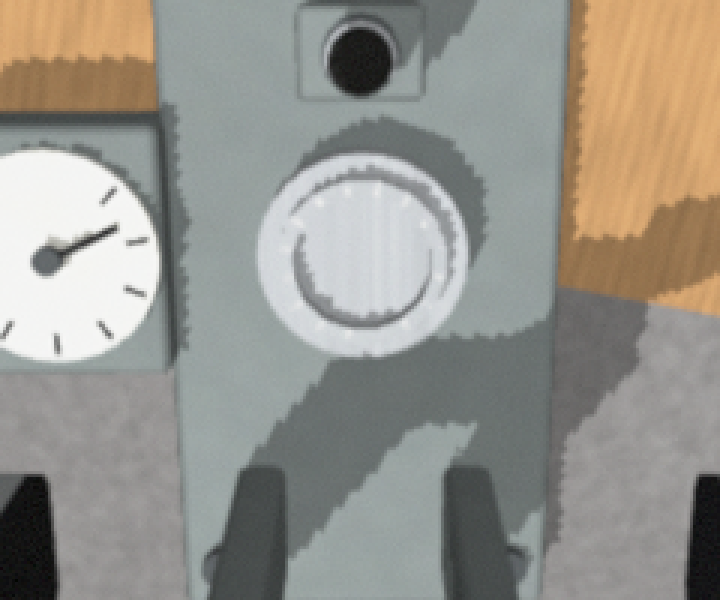

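Run:
```python
from h import *
f=wgrab();print('seat',np.round(atz(f,(321,184.8),.038),4),'screw',np.round(atz(f,(320,120),.079),4))
let_go()
movep([.5035,-.303,.164],down(YAW))
f=wgrab();save('w_spring2',f['img']);print(get_state()['clock'])
im=f['img'];save('springc2',im[130:240,260:380].repeat(5,0).repeat(5,1))
print([(d['centre'],d['score'],np.round(atz(f,d['centre'],.03),4)) for d in tip_of('wrist','spring_mid')])
for d in silhouettes('wrist','spring_mid'):
    m=d['mask'];ys,xs=np.nonzero(m);print(d['score'],xs.min(),xs.max(),ys.min(),ys.max())
```

```text
seat [ 0.5514 -0.0038  0.038 ] screw [ 0.5697 -0.0542  0.079 ]
8.7083
[([276.9, 253.9], 0.74, array([ 0.5198, -0.2317,  0.03  ])), ([335.0, 76.7], 0.65, array([ 0.5232, -0.3816,  0.03  ])), ([259.3, 111.9], 0.58, array([ 0.5678, -0.3388,  0.03  ])), ([324.3, 181.0], 0.55, array([ 0.5038, -0.3051,  0.03  ]))]
0.89 233 282 91 132
0.67 316 357 57 100
0.61 255 296 225 286
```

View pics/springc2.png

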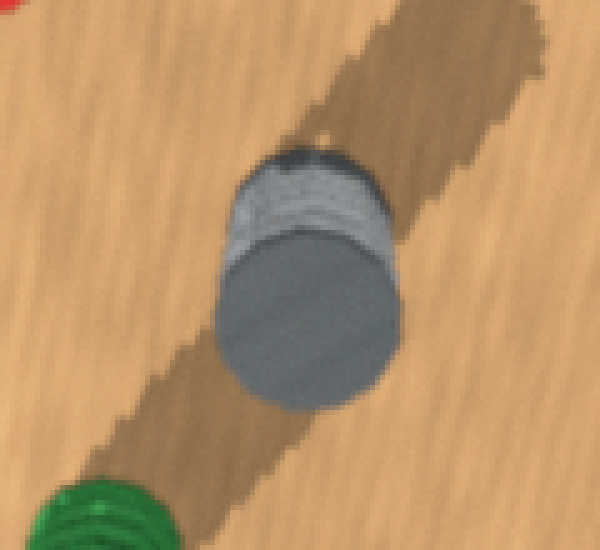

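Run:
```python
from h import *
f=wgrab();t=atz(f,(321.8,193.9),.06);b=atz(f,(322.5,175),.001);print('top',np.round(t,4),'bot',np.round(b,4))
p=t.copy(); 
if np.linalg.norm(t[:2]-[.5036,-.304])<.006:
    move_l([p[0],p[1],.005],.1)
    print(get_state()['contact_force'])
    grab(30);s=get_state();print(s['clock'],s['finger_gap'],s['contact_force'],s['position'])
    move_l([p[0],p[1],.12],.15)
    s=get_state();print(s['clock'],s['finger_gap'],s['contact_force'])
    f=wgrab();save('w_held',f['img'])
```

```text
top [ 0.5053 -0.3026  0.06  ] bot [ 0.5048 -0.3022  0.001 ]
[-0.0672136  -0.87298034  0.25869094]
11.1583 0.31720810184645754 [-0.12502474  1.27187123  2.17878145] [ 0.50543959 -0.30261311  0.00522405]
12.075 0.32115778713710247 [ 0.2586817  -0.09674206 -1.87320267]
```

View pics/w_held.png

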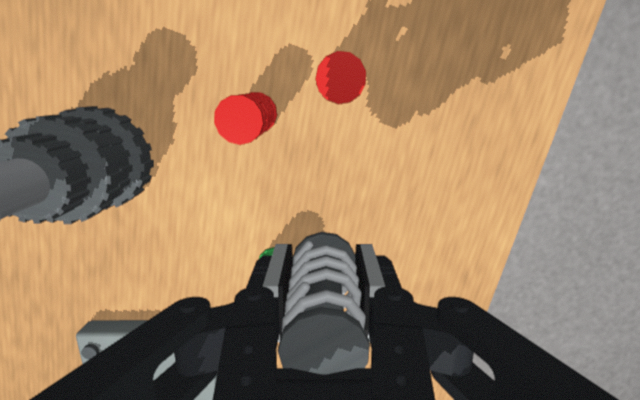

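Run:
```python
from h import *
im=cv2.imread('pics/w_held.png');cv2.imwrite('pics/heldc.png',cv2.resize(im[220:390,250:400],None,fx=4,fy=4,interpolation=cv2.INTER_CUBIC))
f=wgrab();T=np.array(f['T_tool_cam'])
def tz(px,z):
    d=T[:3,:3]@np.array([(px[0]-f['cx'])/f['fx'],(px[1]-f['cy'])/f['fy'],1.]);o=T[:3,3];return o+d*(z-o[2])/d[2]
print(tz((324,233),.0042)); print(tz((298,260),.0042),tz((352,260),.0042)); print(tz((279,345),-.054),tz((370,345),-.054))
s=get_state();print(s['clock'])
```

```text
[ 0.00076559 -0.01342309  0.0042    ]
[-0.01091389 -0.00029838  0.0042    ] [ 0.013373   -0.00032725  0.0042    ]
[-0.01245073 -0.00252637 -0.054     ] [ 0.01423717 -0.00256572 -0.054     ]
12.175
```

View pics/heldc.png

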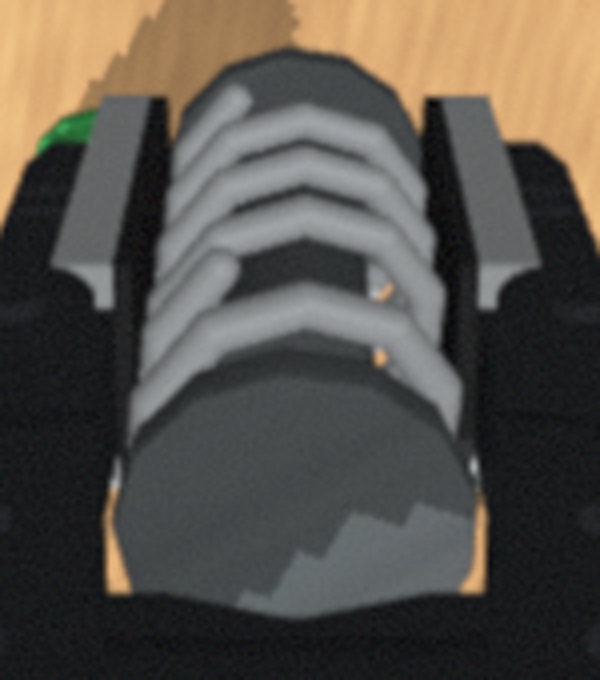

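Run:
```python
from h import *
movep([.552,-.0048,.125],down(YAW))
move_l([.552,-.0048,.056],.12)
r=move_l([.552,-.0048,.0385],.02,until_force=3)
s=get_state();print(r,s['clock'],s['position'],s['contact_force'],s['finger_gap'])
f=wgrab();save('w_place',f['img'])
g=grab_frame('scene');save('scene2',cv2.resize(g['img'][150:270,260:420],None,fx=5,fy=5,interpolation=cv2.INTER_CUBIC))
```

```text
True 14.725 [ 0.55140271 -0.00451153  0.04184098] [-0.56046012  0.56202315 -0.29149396] 0.320396959348618
```

View pics/w_place.png

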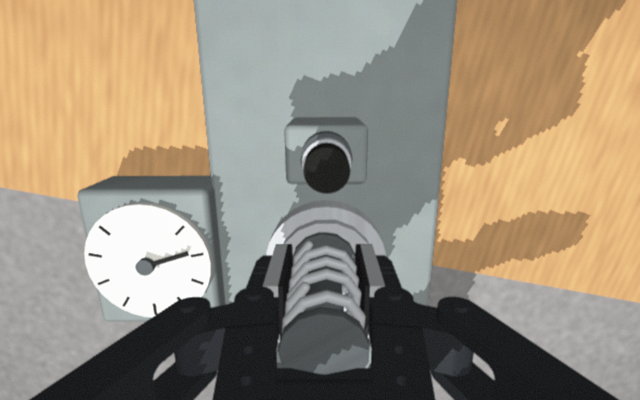

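View pics/scene2.png

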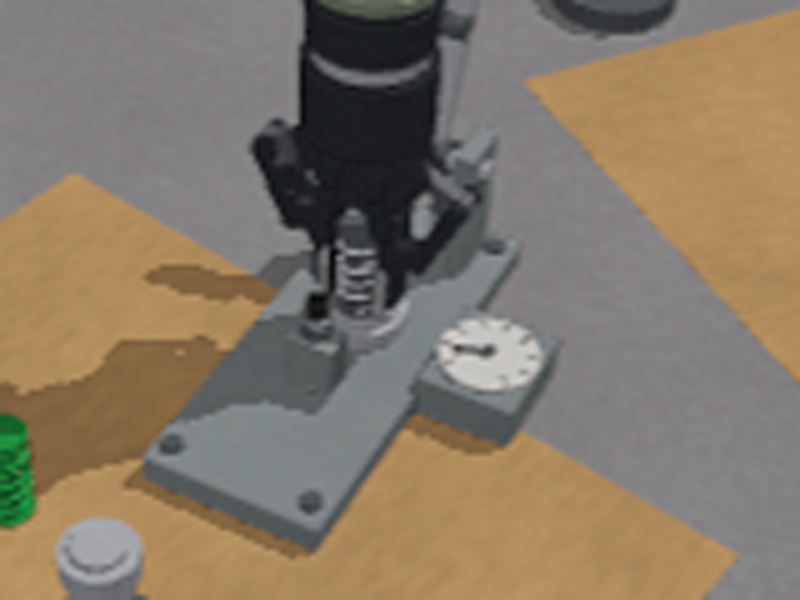

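Run:
```python
from h import *
p=get_state()['position'];
r=move_l([.552,-.0048,.0375],.02,until_force=5)
s=get_state();print(r,s['clock'],s['position'],s['contact_force'],s['finger_gap'])
f=wgrab();save('w_place2',cv2.resize(f['img'][120:380,200:460],None,fx=2.3,fy=2.3,interpolation=cv2.INTER_CUBIC))
```

```text
True 15.1 [ 0.55152133 -0.0044092   0.03748072] [-0.46180738 -0.07443464  4.53509695] 0.31903935597150557
```

View pics/w_place2.png

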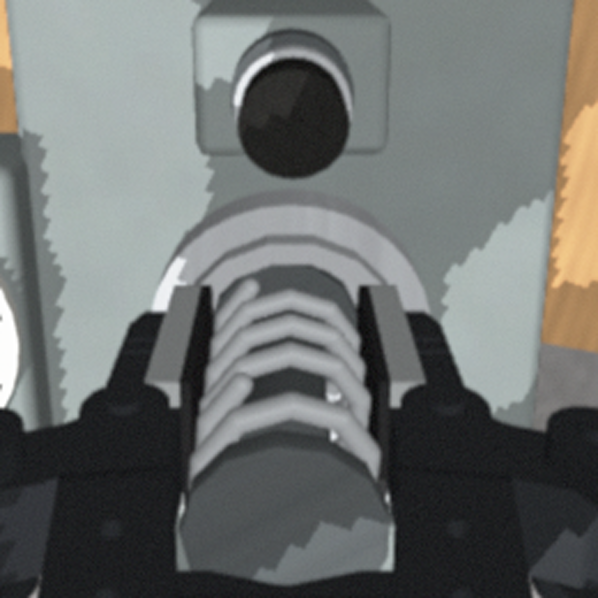

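Run:
```python
from h import *
p=get_state()['position'];p[2]=.039
move_l(p,.03)
s=get_state();print(s['contact_force'])
let_go();sleep(.3)
ex=np.array([np.cos(YAW),np.sin(YAW),0])
p[2]=.16;move_l(p,.15)
f=wgrab();save('w_placed',cv2.resize(f['img'][100:360,200:460],None,fx=2.3,fy=2.3,interpolation=cv2.INTER_CUBIC))
g=grab_frame('side');save('side2',cv2.resize(g['img'][120:270,240:380],None,fx=4,fy=4,interpolation=cv2.INTER_CUBIC))
s=get_state();print(s['clock'],s['contact_force'],s['position'])
print([(d['centre'],d['score'],np.round(atz(f,d['centre'],.064),4)) for d in tip_of('wrist','spring_mid')])
```

```text
[ 1.0777866   0.19875688 -0.68485771]
17.3583 [-0.29828742 -0.41500104 -1.19289315] [ 0.55063455 -0.00427882  0.15881972]
[([323.8, 199.3], 0.98, array([ 0.5497, -0.0045,  0.064 ]))]
```

View pics/w_placed.png

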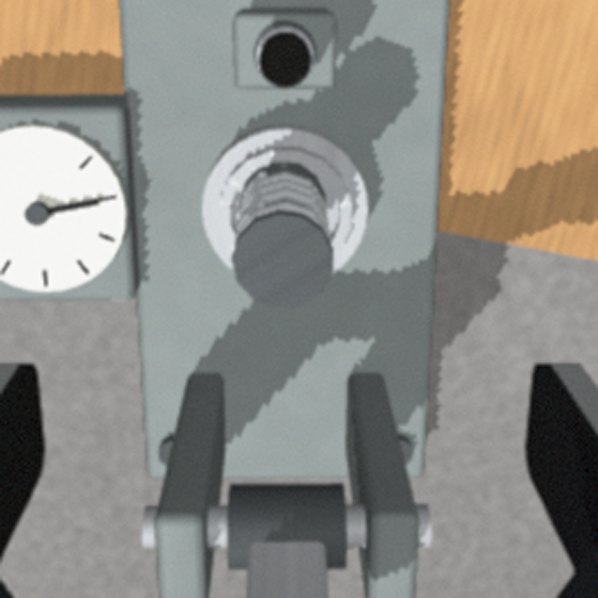

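View pics/side2.png

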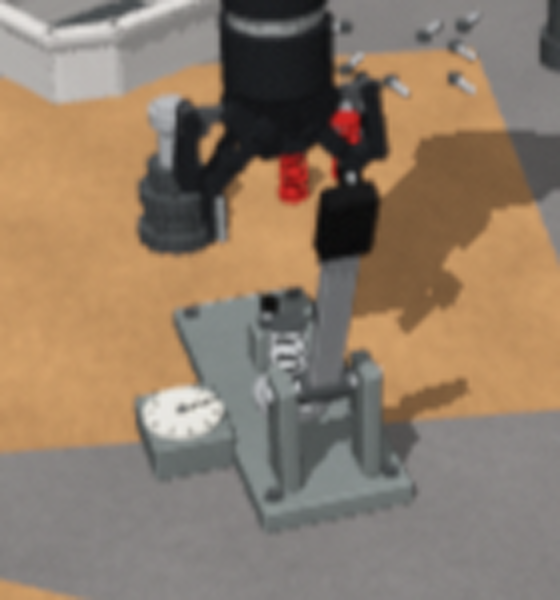

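```bash
cat >> h.py <<'E'
S=np.array([.551,-.004,0]);EX=np.array([np.cos(YAW),np.sin(YAW),0])
def tp(x,z,y=0): 
    p=S+x*EX+y*np.array([-EX[1],EX[0],0]);p[2]=z;return p
E
python3 - <<'E'
from h import *
print([ik(tp(x,z),down(YAW)) is not None for x,z in [(0,.335),(190,.335),(.19,.245),(0,.235),(-.095,.09)] if abs(x)<1])
grab(20)
move_l(tp(0,.335),.2)
move_l(tp(.185,.335),.25)
move_l(tp(.185,.245),.2)
print(get_state()['clock'])
g=grab_frame('side');save('side3',cv2.resize(g['img'][60:310,220:480],None,fx=2.3,fy=2.3,interpolation=cv2.INTER_CUBIC))
g=grab_frame('scene');save('scene3',cv2.resize(g['img'][0:250,240:500],None,fx=2.3,fy=2.3,interpolation=cv2.INTER_CUBIC))
E
```

```text
[True, True, True, True]
20.6917
```

View pics/side3.png

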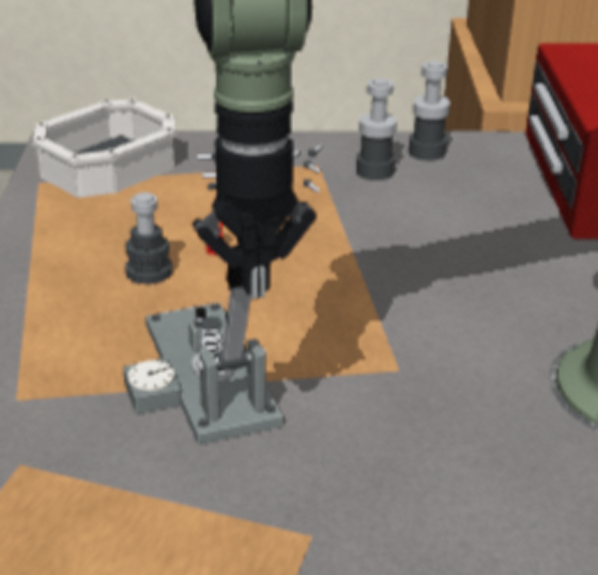

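View pics/scene3.png

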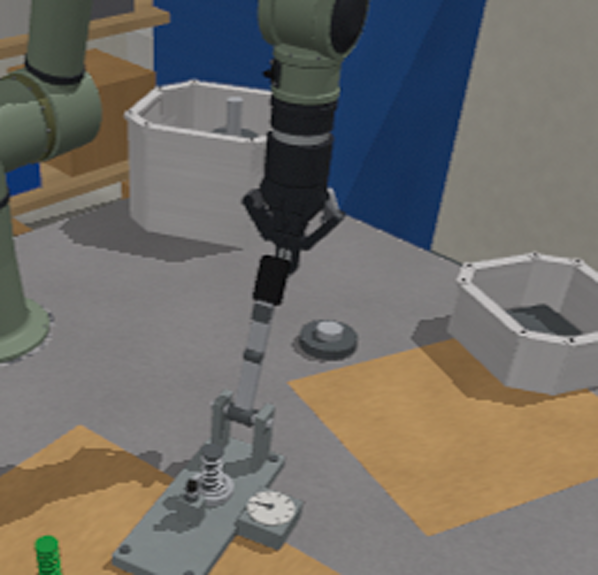

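Run:
```python
from h import *
r=move_l(tp(.02,.242),.09,until_force=15)
s=get_state();print(r,s['clock'],s['position'],s['contact_force'])
g=grab_frame('side');save('side4',cv2.resize(g['img'][60:310,220:480],None,fx=2.3,fy=2.3,interpolation=cv2.INTER_CUBIC))
g=grab_frame('scene');save('scene4',cv2.resize(g['img'][0:250,240:500],None,fx=2.3,fy=2.3,interpolation=cv2.INTER_CUBIC))
```

```text
True 21.4083 [0.49672947 0.14869674 0.24575561] [-0.66364588  1.78226157  5.06020152]
```

View pics/side4.png

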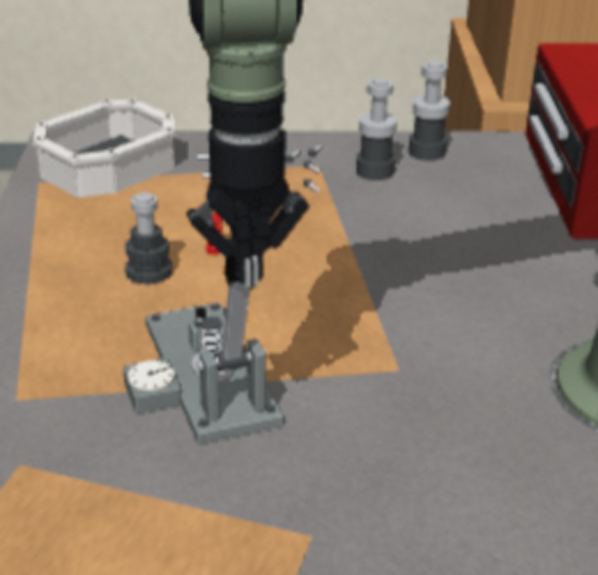

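View pics/scene4.png

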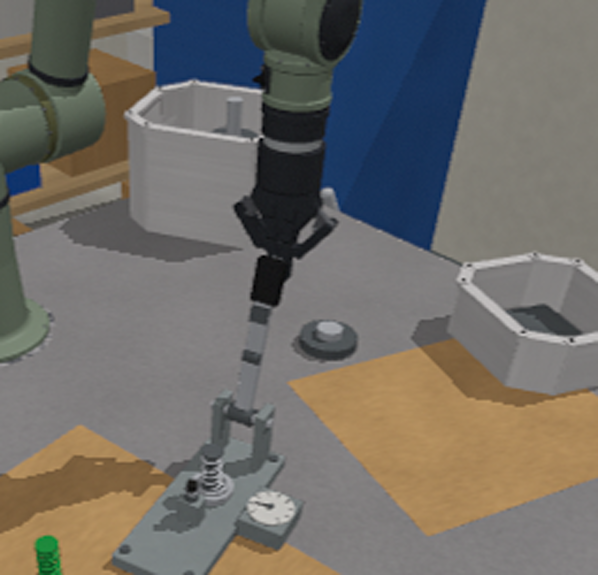

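Run:
```python
from h import *
r=move_l(tp(.02,.242),.05,until_force=25)
s=get_state();print(r,s['clock'],s['position'],(s['position']-S)@EX,s['contact_force'])
g=grab_frame('side');save('side5',cv2.resize(g['img'][60:310,220:480],None,fx=2.3,fy=2.3,interpolation=cv2.INTER_CUBIC))
g=grab_frame('scene');save('scene5',cv2.resize(g['img'][0:250,240:500],None,fx=2.3,fy=2.3,interpolation=cv2.INTER_CUBIC))
```

```text
True 22.2583 [0.50008213 0.14089422 0.24844345] 0.15357664762035783 [0.18942053 1.28245204 6.73327701]
```

View pics/scene5.png

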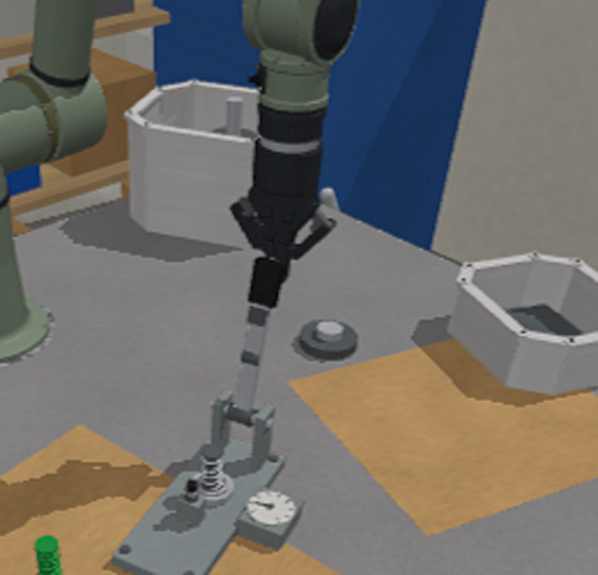

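Run:
```python
from h import *
def st(r):
    s=get_state();d=s['position']-S;print(r,round(s['clock'],2),'x',round(d@EX,4),'z',round(d[2],4),'Fx',round(s['contact_force']@EX,1),np.round(s['contact_force'],1))
    return r
move_l(tp(.17,.25),.1);st(0);move_l(tp(.17,.272),.1);st(0)
r=st(move_l(tp(.14,.272),.04,until_force=15))
r=st(move_l(tp(.105,.270),.04,until_force=20))
g=grab_frame('scene');save('scene6',cv2.resize(g['img'][0:250,240:500],None,fx=2.3,fy=2.3,interpolation=cv2.INTER_CUBIC))
```

```text
0 22.67 x 0.1701 z 0.2497 Fx 0.6 [0.1 0.7 0.3]
0 23.03 x 0.1697 z 0.2721 Fx -0.9 [-0.2 -1.  -0.3]
False 23.93 x 0.1398 z 0.2719 Fx -0.3 [ 0.3 -0.2  0.4]
False 24.96 x 0.1049 z 0.2699 Fx 0.6 [-0.5  0.4 -0.1]
```

View pics/scene6.png

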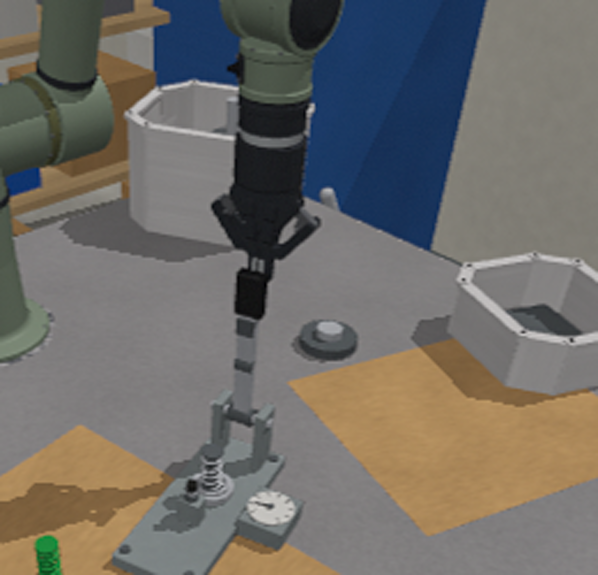

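Raising the contact point freed it. The lever is now about upright with its grip at (250,295) in the crop. I'll carry on past upright.

Run:
```python
from h import *
def st(r):
    s=get_state();d=s['position']-S;print(r,round(s['clock'],2),'x',round(d@EX,4),'z',round(d[2],4),'Fx',round(s['contact_force']@EX,1),np.round(s['contact_force'],1))
    return r
if not st(move_l(tp(.06,.258),.05,until_force=20)):
    st(move_l(tp(.012,.240),.05,until_force=20))
g=grab_frame('scene');save('scene7',cv2.resize(g['img'][0:250,240:500],None,fx=2.3,fy=2.3,interpolation=cv2.INTER_CUBIC))
```

```text
False 26.09 x 0.06 z 0.2579 Fx 0.5 [-0.3  0.4  0.3]
False 27.27 x 0.0121 z 0.2401 Fx -0.0 [ 0.1 -0.   0.4]
```

View pics/scene7.png

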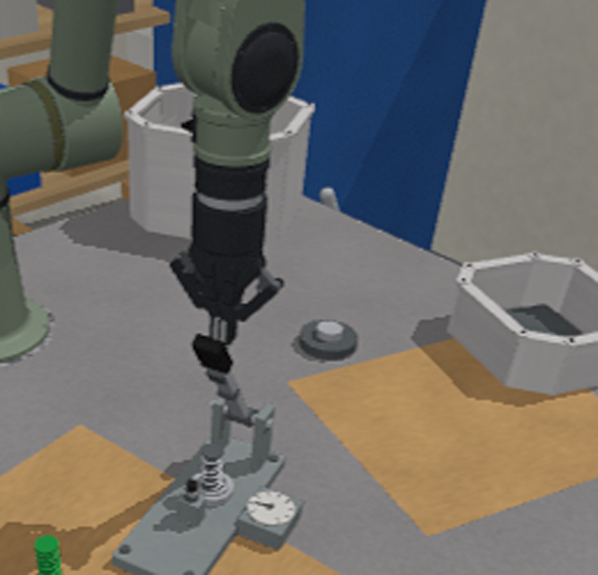

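Run:
```python
from h import *
sleep(1.0)
move_l(tp(-.093,.22),.12);sleep(.3)
print(get_state()['clock'])
g=grab_frame('scene');save('scene8',cv2.resize(g['img'][50:300,200:460],None,fx=2.3,fy=2.3,interpolation=cv2.INTER_CUBIC))
f=wgrab();save('w8',f['img'])
```

```text
29.6583
```

View pics/scene8.png

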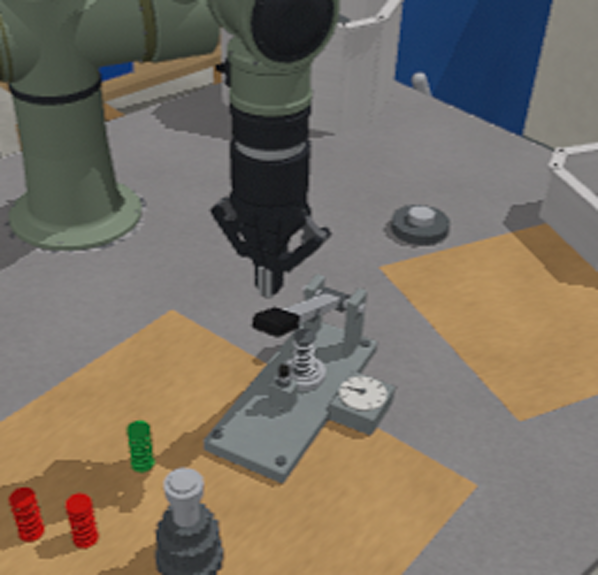

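View pics/w8.png

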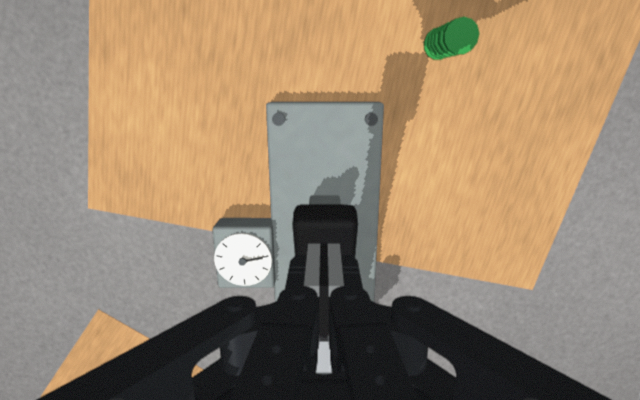

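```bash
cat > press.py <<'E'
from h import *
X=-.094
def avg(n=8):
    F=[];Z=[]
    for i in range(n):
        sleep(.02);s=get_state();F.append(s['contact_force'][2]);Z.append(s['position'][2])
    return np.mean(F),np.mean(Z)
move_l(tp(X,.15),.12)
F0,z=avg();print('base',F0,z,get_state()['clock'])
log=[];zc=.15;hit=False
while zc>.088:
    step=.004 if zc>.1125 else .0006
    zc-=step
    move_l(tp(X,zc),.03 if step>.001 else .01)
    F,z=avg(10 if step>.001 else 8);F-=F0
    log.append((z,F,zc));print(round(zc,4),round(z,5),round(F,2),round(get_state()['clock'],2))
    L=np.array(log)
    prev=L[(L[:,0]>z+.0015)&(L[:,1]>.8)]
    if len(prev)>=2:
        prev=prev[-5:]
        base=prev[:,1].mean()+(prev[:,0].mean()-z)*250
        ex=F-base
        if ex>2.6: hit=True;print('HIT excess',ex);break
    if F>12: print('too much');break
    if get_state()['clock']>52: print('time');break
np.save('log.npy',np.array(log))
if hit:
    for k in range(12): 
        f,z=avg(10);print('hold',round(f-F0,2),round(z,5))
    g=grab_frame('scene');save('scene9',cv2.resize(g['img'][100:300,220:460],None,fx=3,fy=3,interpolation=cv2.INTER_CUBIC))
    f=wgrab();save('w9',f['img'])
print(get_state()['clock'])
E
python3 press.py
```

```text
base 0.5190852581282481 0.15096473624165987 30.625
0.146 0.14604 -0.69 31.07
0.142 0.14187 -0.77 31.52
0.138 0.1379 -0.53 31.98
0.134 0.1339 -0.4 32.42
0.13 0.12989 -0.54 32.88
0.126 0.12586 -0.64 33.33
0.122 0.12183 -0.55 33.77
0.118 0.118 0.16 34.23
0.114 0.11401 1.39 34.67
0.11 0.11001 2.1 35.12
0.1094 0.10953 2.84 35.51
0.1088 0.10888 3.19 35.89
0.1082 0.10825 3.62 36.27
0.1076 0.10761 3.38 36.66
0.107 0.10698 3.61 37.04
0.1064 0.10638 3.46 37.42
0.1058 0.10579 3.71 37.81
0.1052 0.1052 3.73 38.19
0.1046 0.10461 4.06 38.58
0.104 0.10403 4.18 38.96
0.1034 0.10344 4.27 39.34
0.1028 0.10283 4.62 39.73
0.1022 0.10225 4.52 40.11
0.1016 0.10171 5.27 40.49
0.101 0.10132 6.08 40.88
0.1004 0.10094 7.67 41.26
HIT excess 2.729288582781079
hold 7.72 0.10094
hold 7.77 0.10094
hold 7.75 0.10094
hold 7.66 0.10095
hold 7.65 0.10094
hold 7.7 0.10094
hold 7.65 0.10094
hold 7.67 0.10095
hold 7.94 0.10094
hold 7.84 0.10095
hold 7.62 0.10094
hold 8.03 0.10093
43.3583
```

View pics/scene9.png

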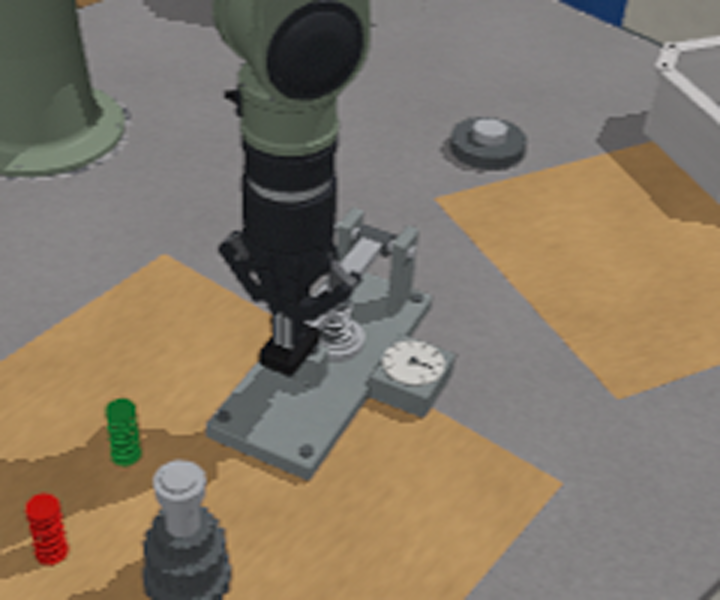

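View pics/w9.png

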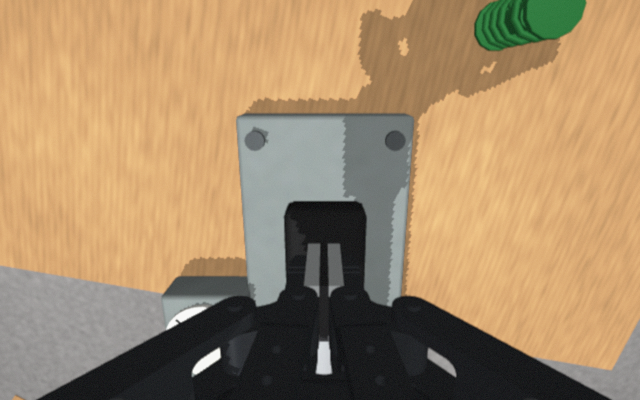

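The needle has moved, the lever is level, and the spring stands in its seat at (340,335). The force knee came at a grip height of 102 mm. Now I'll release slowly and clear.

Run:
```python
from h import *
move_l(tp(-.094,.135),.03)
move_l(tp(-.12,.24),.12)
sleep(.5)
g=grab_frame('scene');save('scene10',cv2.resize(g['img'][100:300,220:460],None,fx=3,fy=3,interpolation=cv2.INTER_CUBIC))
g=grab_frame('side');save('side10',cv2.resize(g['img'][120:270,240:380],None,fx=4,fy=4,interpolation=cv2.INTER_CUBIC))
s=get_state();print(s['clock'],s['contact_force'])
```

```text
46.3083 [-0.11567789 -0.09624701 -0.6036953 ]
```

View pics/scene10.png

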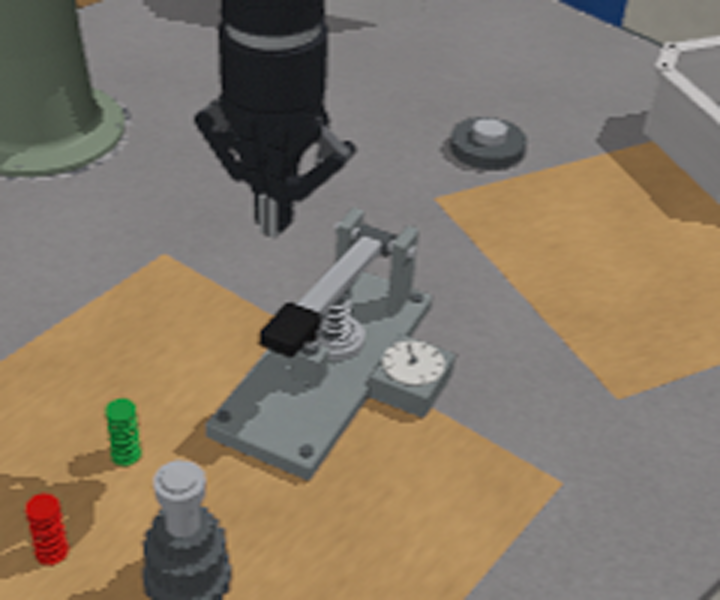

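View pics/side10.png

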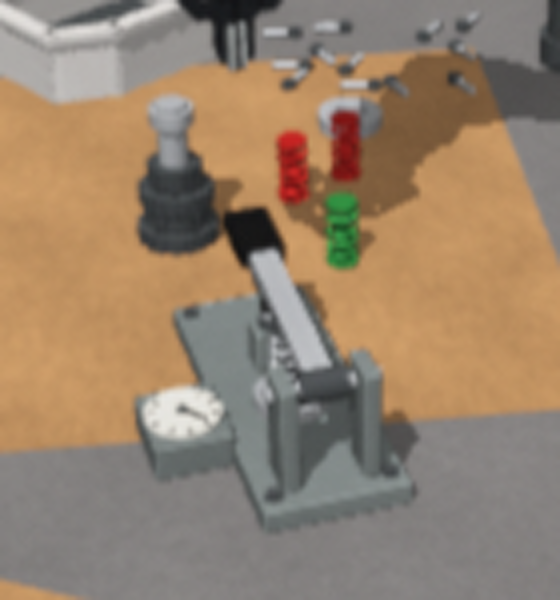

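Run:
```python
from h import *
sleep(1.0)
f=grab_frame('scene');a=tip_of('scene','lever_grip');g=grab_frame('side');b=tip_of('side','lever_grip')
print(a[:1],b[:1])
if a and b: print(tri([ray(f,a[0]['centre']),ray(g,b[0]['centre'])]))
print(get_state()['clock'])
sign_off()
```

```text
[{'centre': [346.8, 177.2], 'score': 0.71}] [{'centre': [303.1, 176.5], 'score': 0.72}]
(array([0.57788628, 0.01089241, 0.1740196 ]), [0.0064835359764840485, 0.006483535976483881])
47.5083
the job is handed in; nothing more can be done
```

I tested the steel spring on the tester and handed the job in at about 47.5 s of the 72 s allowed.

- **Placing:** I gripped the steel spring rather than the red or green ones. I stood it in the seat and let go, and the pictures showed the foot inside the rim with the spring upright.
- **Swinging the lever:** The first two pushes stopped on the force limit, because the lever's end seemed to be catching the fingers too high up. I raised the contact point, and the lever then swung over and sank onto the spring.
- **Pressing:** I pressed in 0.6 mm steps. The force at the grip rose slowly to about 4.6 N, then steepened at a grip height of about 102 mm, where the screw was met. I held it there for about 2.4 s at about 7.7 N on the grip, which I estimate as roughly 4 N on the screw. The dial needle had moved.
- **Releasing:** I let go slowly. The last pictures showed the lever risen, the spring standing in its seat, the gripper clear, and the shaft and gear where they were.

**Checks that disagreed:**
- The final triangulation of the grip point gave 174 mm height, but its two camera rays missed each other by 6.5 mm each and the networks had picked doubtful points. I disregarded it and relied on the pictures.
- The scene and wrist cameras put the seat a few millimetres apart; I went with the wrist camera.
- My force zero drifted by about 0.6 N during the pressing.

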